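Fold the bur rack down and shut the bur case

TASK

Close up the blue bur case: with the fingertips push the upright bur rack over until it lies fully flat inside the case, and only then push the lid over and press it fully shut, without slamming it. Nothing needs grasping: don't lift the case or shove or turn it on the bench, and leave the tub, jar, file and shears where they are.

Things in the scene. Friction and masses are not known exactly. Their poses are not given: they have to be found in the camera images.
- case: Blue pressed-steel bur case standing loose on the bench on four rubber feet; about 1.5 kg complete. Base 145 mm deep (its x) by 190 mm wide (its y), walls 3 mm, rim 39 mm above the bench. Origin: centre of the underside, on the bench. Its front is its -x side, the lid hinge is along the +x rim, z up. The bur rack is inside at the front, the lid stands open at the back. A row of low polishing wheels lies in the rear compartment, below 15 mm.
- rack (a joint): Bur rack angle in rad: 0 = lying flat inside the case, 1.57 = upright (stop at 1.62). Its hinge runs along the case's y, and it folds from upright towards the lid side (case +x). The hinge is stiff: the rack stays at whatever angle it is left; 1 to 3 N at its free edge moves it. The lid cannot close while the rack stands up: it jams on the rack.
- rack_hinge (a point): Middle of the rack's hinge line: in the case frame 52 mm in front of the case's centre (case x = -52 mm), 17 mm above the bench. Its axes turn with the rack: x from the hinge to the free edge, z out of the face carrying the burs.
- rack_edge (a point): Middle of the free edge of the rack, on the burs' side; 88 mm from the hinge. The rack is a 2 mm aluminium plate 156 mm wide. Eight burs are held on the face that looks to the case's front when upright and upward when folded; burs and holders stand up to 14 mm off the plate from the hinge to 54 mm from it; from 54 to 88 mm the plate is bare over its full width: push there. Folded flat this point is 19 mm above the bench, 36 mm behind the case's centre.
- lid (a joint): Lid angle in rad: 0 = shut on the rim, 1.57 = standing vertical; it starts leaning back at 1.8 to 2.1 (stop at 2.15). Stiff hinge: it stays where it is left, it does not fall shut; about 2 to 4 N near its free edge moves it.
- lid_hinge (a point): Middle of the lid's hinge line: case x = +72.5 mm, 39 mm above the bench. Its axes turn with the lid: -x from the hinge to the free edge, z out of the lid's outer face.
- lid_edge (a point): Middle of the lid's free edge, on its outer face: 145 mm from the hinge along the lid, the flat outer face lying 14.5 mm outside the hinge line. The lid is 190 mm wide, a shallow tray shape with a thumb lip 8 mm long at the middle of the free edge. Shut, the lid's top is 53.5 mm above the bench.
- tub: Clear plastic tub with copper offcuts, 84 mm across at the rim, 64 mm high, loose beside the case. Origin: centre of its underside. Leave alone.
- jar: Amber glass jar with a black cap, 56 mm across, 68 mm high, loose beside the case. Origin: centre of its underside. Leave alone.
- file: Hand file lying on the bench in front of the case: wooden handle 105 mm (25 mm thick) on its -x side, dark steel blade to +x, 250 mm over all. Origin: on the bench under the joint of handle and blade. Leave alone.
- shears: Shears with orange handle loops lying on the bench behind the case, 190 mm long, 10 mm thick; handles on its -x side, blades to +x. Origin: on the bench under the pivot. Leave alone.
Mind the look-alikes: they are no part of the job. There is more than one size of the case; the job needs the largest.

How it is judged:
By the outcome, as a careful person would: the job done as asked, in the order asked, and still so for the second after the job is handed in, with the robot touching nothing.
It also fails if it takes over 53 s, if anything falls off the work surface, if the arm or the gripper's body presses on something with over 40 N, if the wrist force passes 120 N, or if a joint passes its speed limit or range.

ROBOT

A 6-joint arm with a two-finger parallel gripper is mounted at the origin on the work surface. World frame = base frame: x ahead of the robot, y to its left, z up, the work surface at z = 0. Lengths are in mm, angles in rad, forces in N, time in s.
With the tool pointing down it reaches from about 275 to 750 mm from the base axis. Payload 10.2 kg.
Tool frame: the origin (TCP) lies midway between the tips of the shut fingers; the grasp point (between the pads) lies 19 mm behind it; z points along the fingers, y is the line along which they close (so a half turn about z gives the same grasp; the last joint's range is limited). The gripper opens to 85 mm and grips with 20 to 120 N. Pads are 22 mm wide; open, the fingers measure 114 mm over their backs; the gripper's body (76 mm by 85 mm) begins 54 mm behind the grasp point. The pads swing forward as they close: fully open they stand 13 mm farther back than shut.
Start: joints at [1.11, 0.313, 1.498, -0, 1.331, -0.223], TCP at [123.684, 510.229, 231.294] pointing down, gripper open.
Joint ranges: [-2.94, 2.94], [-0.97, 2.17], [0.19, 2.56], [-1.23, 4.37], [0.02, 3.11], [-2.88, 2.88]. Speed limits (rad/s): [2.39, 2.39, 3.01, 3.14, 3.14, 3.14].

INTERFACE

Orientations are given as a unit quaternion [w, x, y, z].
In Python, from rig import sense, capture, finish_job, find_in, place_of gives the robot as it stands. The module is installed in compiled form; this text tells all that it offers.
- The arm moves only by the shell command python3 -m jog 'ROWS' [FORCE]. ROWS is JSON, a list of rows, each an object of numbers: "tx", "ty", "tz": the shift along the tool's x, y, z in mm; "ax", "ay", "az": the turn, a rotation vector about the tool's x, y, z in rad; "jaw": the closure, from -1 (fully open) to 1 (shut), so that 0 is half open. In form: [{"tx": .., "ty": .., "tz": .., "ax": .., "ay": .., "az": .., "jaw": ..}, ...]. A call has 1 to 5 rows; each row shifts and turns the commanded pose from where the row before left it, along the tool's axes as they then stand; what a row does not reach is not made up. A row lasts 1/8 s, in which the tool goes at most 62.5 mm and 10.7 degrees, less where a joint would pass 70% of its speed; a pose out of reach is approached as far as the arm can. A call with a gripper value outside its range is refused whole. The fingers move at their own pace and stop on an object; FORCE is the grip in N (left out, the last holds). Time passes only in rows, so rows that do not move let the fingers close. It gives the time, the measured TCP pose, the force, the opening and the grip force at its end, in the units of the state.
- sense(): the state, without advancing time (a new reading comes with each control period).
- capture(name): name is "scene" or "side" or "wrist"; returns a dict with "color" (400x640x3 uint8, red, green, blue), "depth" (400x640 float32, mm along the optical axis (not along the pixel's ray), 0 where there is no reading), "fx", "fy", "cx", "cy" (pixels), "camera_from_world" (4x4, takes a point from world to camera coordinates); the wrist camera has in their place "mount" (4x4, takes a point from camera to tool coordinates, whose origin is the TCP and whose axes are the flange's). Camera axes: x right, y up, looking along -z (the intrinsics and any distortion apply to the point x, -y, -z); pixel columns grow to the right and rows downward; lengths in mm; the calibration is good to about 2 mm. The wrist camera is an equidistant fisheye: a pixel r from the principal point sees the ray r / f radians off the axis. A picture is of the moment at which its call begins: read the wrist's pose just before it.
- finish_job(): hands the job in; it is judged then, once.
Trained networks look in the newest picture that a camera, given by its name, has taken for a name from the list of things; names that differ only in an ending like _2 or _b are one class to them, and where a whole thing is asked for, a point or a joint stands for the part that bears it (a point fixed in the world has none). Each returns a list of dicts, best first, with "conf" (0 to 1); they miss things now and then, are a little off and sometimes report something else, mostly with a low value. They report only what shows in the picture. A call takes as long as a camera call. They do not tell look-alikes from the thing itself.
- find_in(query, camera): "centre" ([column, row] in pixels, amid what is visible of it).
- place_of(query, camera): "centre" ([column, row] in pixels: a listed point, or the origin of a listed thing).
The state is a dict: "time_s": time; "joints": joint angles; "dq": joint speeds; "tau": joint torques, N m; "eef_pos": TCP position; "ee_rot": TCP orientation; "force": force on the tool from outside, world axes, zero at the start; "wrist_torque": the same for the moment, N m; "grip_width": opening from 0.0 (shut) to 1.0 (fully open); "grip_force": force on a finger pad.
Only numpy, scipy, OpenCV 4.12 (cv2) and the standard library are available. Lean on these libraries where they do the work, as an engineer would, in place of code of your own. Each camera call takes 0.05 s, during which the arm holds its last target. There are 200 camera calls.

## Working session

There is one attempt and no reset: what is moved stays moved. The work goes in short steps, Python scripts to look and compute and a shell command to move; the robot and the scene stay as the last step left them, time stands still between calls to the robot, and variables do not carry over. Pictures are saved under pics/ and viewed, at most 10 in all, crops included, and the job is handed in when it is done.

```bash
mkdir -p pics
cat > h.py <<'E'
import numpy as np, cv2
from rig import sense, capture, finish_job, find_in, place_of
def world(c,u,v,d=None):
    if d is None:
        p=c["depth"][int(v)-2:int(v)+3,int(u)-2:int(u)+3]; p=p[p>0]; d=np.median(p) if p.size else 0
    x=(u-c["cx"])/c["fx"]*d; y=(v-c["cy"])/c["fy"]*d
    return (np.linalg.inv(c["camera_from_world"])@[x,-y,-d,1])[:3]
def onplane(c,u,v,z):
    a=world(c,u,v,100.);b=world(c,u,v,1000.); t=(z-a[2])/(b[2]-a[2]); return a+t*(b-a)
def save(n,im): cv2.imwrite(f"pics/{n}.png",im[:,:,::-1])
E
python3 - <<'E'
from h import *
for cam in("scene","side"):
    c=capture(cam); save(cam+"1",c["color"])
    print(cam,[k for k in c], c["fx"],c["cx"],c["cy"])
    for q in("case","rack","lid"):
        for r in find_in(q,cam)[:4]: print("find",q,r, world(c,*r["centre"]).round())
    for q in("case","rack_hinge","rack_edge","lid_hinge","lid_edge","tub","jar","file","shears"):
        for r in place_of(q,cam)[:3]: print("place",q,r, world(c,*r["centre"]).round())
E
```

```text
scene ['color', 'depth', 'fx', 'fy', 'cx', 'cy', 'camera_from_world'] 459.5851842484964 319.3738848896282 197.543732759535
find case {'centre': [420.8, 245.4], 'conf': 0.98} [452. 143.  36.]
find case {'centre': [296.4, 127.1], 'conf': 0.8} [ 471. -349.   36.]
find case {'centre': [324.6, 185.4], 'conf': 0.76} [ 524. -116.   31.]
find rack {'centre': [287.3, 206.7], 'conf': 0.59} [645. -71.  60.]
find lid {'centre': [295.9, 123.7], 'conf': 0.96} [ 464. -365.   35.]
find lid {'centre': [344.3, 159.0], 'conf': 0.87} [ 483. -101.  104.]
find lid {'centre': [420.0, 243.0], 'conf': 0.69} [449. 137.  36.]
place case {'centre': [297.7, 131.6], 'conf': 0.76} [ 478. -330.   35.]
place case {'centre': [421.0, 248.6], 'conf': 0.59} [456. 149.  34.]
place case {'centre': [283.4, 216.4], 'conf': 0.31} [652. -80.  25.]
place rack_hinge {'centre': [284.6, 216.9], 'conf': 0.73} [650. -77.  26.]
place rack_edge {'centre': [287.0, 185.6], 'conf': 0.61} [ 590. -181.   10.]
place lid_hinge {'centre': [432.5, 260.3], 'conf': 0.86} [447. 178.  22.]
place lid_hinge {'centre': [316.5, 122.8], 'conf': 0.66} 
[... 2024 characters left out ...]
 {'centre': [328.2, 222.3], 'conf': 0.6} [598. -96.   6.]
place lid_edge {'centre': [240.8, 172.7], 'conf': 0.86} [436.  81.  35.]
place lid_edge {'centre': [319.9, 373.7], 'conf': 0.84} [ 484. -409.   37.]
place lid_edge {'centre': [259.4, 193.4], 'conf': 0.7} [467.  33.   3.]
place tub {'centre': [350.2, 281.3], 'conf': 0.76} [ 596. -248.    6.]
place jar {'centre': [313.2, 162.6], 'conf': 0.89} [612.  71.  27.]
place jar {'centre': [258.2, 192.4], 'conf': 0.25} [465.  38.   1.]
place file {'centre': [232.8, 257.4], 'conf': 0.71} [ 379. -127.    8.]
place file {'centre': [387.1, 201.5], 'conf': 0.57} [746. -80.   7.]
place shears {'centre': [232.0, 258.4], 'conf': 0.96} [ 377. -129.    8.]
```

View pics/scene1.png

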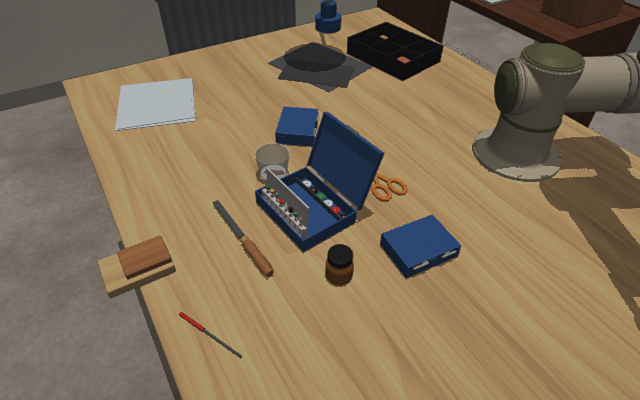

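View pics/side1.png

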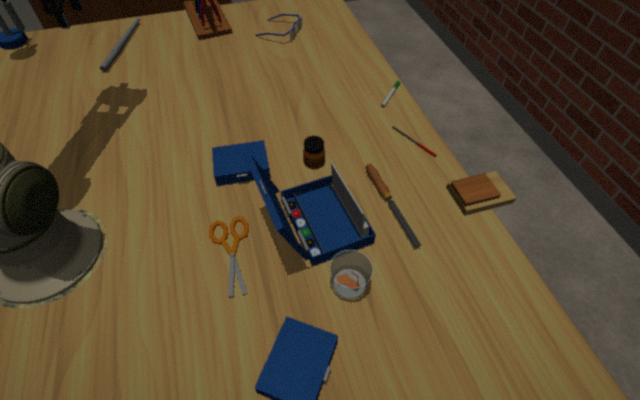

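The scene view shows the open case in the centre: rack at about (287,205) on the far side from the robot, lid at about (345,160) on the robot's side, and two smaller shut cases as look-alikes. The side view agrees: lid (275,210), rack (349,200), jar (313,152), tub (350,275), file (395,205), shears (232,245). Next I fit the case pose to the depth data.

Run:
```python
from h import *
P=[];C=[]
for cam in("scene","side"):
    c=capture(cam); d=c["depth"]; v,u=np.mgrid[:400,:640]; m=d>0
    X=np.c_[(u[m]-c["cx"])/c["fx"]*d[m],-(v[m]-c["cy"])/c["fy"]*d[m],-d[m],np.ones(m.sum())]
    W=(X@np.linalg.inv(c["camera_from_world"]).T)[:,:3]; col=c["color"][m].astype(int)
    k=(abs(W[:,0]-570)<140)&(abs(W[:,1]+100)<150)&(W[:,2]>4); W=W[k];col=col[k]
    P.append(W);C.append(col)
    blue=(col[:,2]>col[:,0]*1.4)
    # lid
    L=W[blue&(W[:,2]>60)&(W[:,0]<560)]
    def plane(A):
        m=A.mean(0); k=np.ones(len(A),bool)
        for _ in range(5):
            m=np.median(A[k],0); n=np.linalg.svd(A[k]-A[k].mean(0),full_matrices=False)[2][2]; m=A[k].mean(0); k=abs((A-m)@n)<4
        return m,n,k
    m,n,k=plane(L); print(cam,"lid",m.round(1),n.round(3),k.sum(),L[k].min(0).round(),L[k].max(0).round(),"zmax")
    R=W[(W[:,2]>50)&(W[:,0]>600)&(W[:,0]<690)&(abs(W[:,1]+95)<85)&~blue]
    if len(R)>30:
        m,n,k=plane(R); print("rack",m.round(1),n.round(3),k.sum(),len(R),R[k].min(0).round(),R[k].max(0).round())
    B=W[blue&(abs(W[:,2]-34)<9)&(W[:,0]>505)]
    print("rect",len(B),cv2.minAreaRect(B[:,:2].astype(np.float32)), B[:,2].max())
np.savez("pc.npz",P=np.vstack(P),C=np.vstack(C))
s=sense(); print(s["eef_pos"],s["ee_rot"],s["grip_width"],s["force"],s["time_s"])
```

```text
scene lid [ 480.6 -102.7  113.4] [-0.933 -0.104 -0.345] 2843 [ 450. -198.   60.] [512.  -6. 172.] zmax
rack [640.  -81.   81.6] [-0.989 -0.109 -0.101] 774 931 [ 628. -162.   50.] [651. -10. 106.]
rect 985 ((585.6755981445312, -90.30919647216797), (162.35519409179688, 194.39393615722656), 6.130540370941162) 42.99075624781881
side lid [ 478.7 -109.2  131.3] [0.947 0.106 0.304] 726 [ 451. -200.   60.] [512.  -6. 182.] zmax
rack [639.9 -92.2  81.8] [0.99  0.111 0.09 ] 527 541 [ 628. -163.   50.] [654. -10. 107.]
rect 593 ((588.7410888671875, -90.72918701171875), (150.1037139892578, 191.44931030273438), 6.411040306091309) 42.68911705152948
[123.67989346 510.22303051 231.30552995] [1.22062440e-05 1.18623645e-01 9.92939289e-01 8.87057308e-07] 0.9989731115814149 [ 0.07433636 -0.05000282 -0.30701306] 1.4
```

Case centre is about (592, -90), its +x axis pointing at the robot (186.3° yaw); lid at about 1.9 rad, rack about 1.48. I turn the tool to match the case, shut the jaws, and travel to just in front of the rack, keeping high.

```bash
python3 -m jog '[{"az":-0.1735,"jaw":1},{"az":-0.1735,"jaw":1},{"tx":-27,"ty":-36,"jaw":1},{"tx":-27,"ty":-36,"jaw":1},{"tx":-27,"ty":-36,"jaw":1}]' 40
python3 -m jog '[{"tx":-27,"ty":-36,"jaw":1},{"tx":-27,"ty":-36,"jaw":1},{"tx":-27,"ty":-36,"jaw":1},{"tx":-27,"ty":-36,"jaw":1},{"tx":-27,"ty":-36,"jaw":1}]'
python3 -m jog '[{"tx":-27,"ty":-36,"jaw":1},{"tx":-27,"ty":-36,"jaw":1},{"tx":-27,"ty":-36,"jaw":1},{"tx":-27,"ty":-36,"jaw":1},{"tx":-27,"ty":-36,"jaw":1}]'
python3 -m jog '[{"tx":-27,"ty":-36,"jaw":1},{"tx":-27,"ty":-36,"jaw":1},{"tx":-27,"ty":-36,"jaw":1},{"tx":-27,"ty":-36,"jaw":1},{"tx":-27,"ty":-36,"jaw":1}]'
cat >> h.py <<'E'
Cc=np.array([592.,-90.,0]); EX=np.array([-.994,-.110,0]); EY=np.array([.110,-.994,0])
def tcp():
    from scipy.spatial.transform import Rotation as R
    s=sense(); p=np.array(s["eef_pos"])-Cc; q=s["ee_rot"]; r=R.from_quat([q[1],q[2],q[3],q[0]]).as_matrix()
    print("t",s["time_s"],"case xyz",(p@EX).round(1),(p@EY).round(1),p[2].round(1),"F",np.round(s["force"],1),"toolx",r[:,0].round(3),"z",r[:,2].round(3),"w",s["grip_width"])
E
python3 -c "
from h import *; tcp()"
```

```text
t 1.4 case xyz 399.5 -648.1 231.3 F [ 0.1 -0.1 -0.3] toolx [-0.972  0.236 -0.   ] z [ 0. -0. -1.] w 0.9989731115814149schema error: expected keys tx, ty, tz, ax, ay, az, jaw
schema error: expected keys tx, ty, tz, ax, ay, az, jaw
schema error: expected keys tx, ty, tz, ax, ay, az, jaw
schema error: expected keys tx, ty, tz, ax, ay, az, jaw
```

```bash
python3 -m jog '[{"tx":0,"ty":0,"tz":0,"ax":0,"ay":0,"az":-0.1735,"jaw":1},{"tx":0,"ty":0,"tz":0,"ax":0,"ay":0,"az":-0.1735,"jaw":1},{"tx":-27,"ty":-36,"tz":0,"ax":0,"ay":0,"az":0,"jaw":1},{"tx":-27,"ty":-36,"tz":0,"ax":0,"ay":0,"az":0,"jaw":1},{"tx":-27,"ty":-36,"tz":0,"ax":0,"ay":0,"az":0,"jaw":1}]' 40 && python3 -m jog '[{"tx":-27,"ty":-36,"tz":0,"ax":0,"ay":0,"az":0,"jaw":1},{"tx":-27,"ty":-36,"tz":0,"ax":0,"ay":0,"az":0,"jaw":1},{"tx":-27,"ty":-36,"tz":0,"ax":0,"ay":0,"az":0,"jaw":1},{"tx":-27,"ty":-36,"tz":0,"ax":0,"ay":0,"az":0,"jaw":1},{"tx":-27,"ty":-36,"tz":0,"ax":0,"ay":0,"az":0,"jaw":1}]'
python3 -c "
from h import *; tcp()"
```

```text
time_s: 2.02
eef_pos: [216.7, 410.7, 231.4]
ee_rot: [0.0, -0.055, 0.999, 0.0]
force: [0.5, 0.9, -0.5]
grip_width: -0.002
grip_force: 0.0
time_s: 2.65
eef_pos: [370.7, 246.3, 231.5]
ee_rot: [0.0, -0.055, 0.999, 0.0]
force: [0.2, 0.5, -0.0]
grip_width: 0.001
grip_force: 0.0
t 2.65 case xyz 183.0 -358.6 231.5 F [ 0.2  0.5 -0. ] toolx [-0.994 -0.109 -0.   ] z [ 0.  0. -1.] w 0.0009194055839049907
```

```bash
python3 -m jog '[{"tx":-27,"ty":-36,"tz":0,"ax":0,"ay":0,"az":0,"jaw":1},{"tx":-27,"ty":-36,"tz":0,"ax":0,"ay":0,"az":0,"jaw":1},{"tx":-27,"ty":-36,"tz":0,"ax":0,"ay":0,"az":0,"jaw":1},{"tx":-27,"ty":-36,"tz":0,"ax":0,"ay":0,"az":0,"jaw":1},{"tx":-27,"ty":-36,"tz":0,"ax":0,"ay":0,"az":0,"jaw":1}]' && python3 -m jog '[{"tx":-27,"ty":-36,"tz":0,"ax":0,"ay":0,"az":0,"jaw":1},{"tx":-27,"ty":-36,"tz":0,"ax":0,"ay":0,"az":0,"jaw":1},{"tx":-27,"ty":-36,"tz":0,"ax":0,"ay":0,"az":0,"jaw":1},{"tx":-27,"ty":-36,"tz":0,"ax":0,"ay":0,"az":0,"jaw":1},{"tx":-27,"ty":-34,"tz":0,"ax":0,"ay":0,"az":0,"jaw":1}]'
python3 -c "
from h import *; tcp()"
```

```text
time_s: 3.28
eef_pos: [524.5, 82.0, 231.3]
ee_rot: [0.0, -0.055, 0.999, 0.0]
force: [0.0, 0.5, 1.0]
grip_width: -0.001
grip_force: 0.0
time_s: 3.9
eef_pos: [678.0, -80.2, 231.2]
ee_rot: [-0.0, -0.054, 0.999, 0.0]
force: [-0.2, 0.5, 0.8]
grip_width: 0.002
grip_force: 0.0
t 3.9 case xyz -86.6 -0.3 231.2 F [-0.2  0.5  0.8] toolx [-0.994 -0.109  0.   ] z [-0.  0. -1.] w 0.0020872861835607793
```

```bash
python3 -m jog '[{"tx":0,"ty":0,"tz":34,"ax":0,"ay":0,"az":0,"jaw":1},{"tx":0,"ty":0,"tz":40,"ax":0,"ay":0,"az":0,"jaw":1},{"tx":0,"ty":0,"tz":40,"ax":0,"ay":0,"az":0,"jaw":1},{"tx":0,"ty":0,"tz":20,"ax":0,"ay":0,"az":0,"jaw":1},{"tx":10,"ty":0,"tz":0,"ax":0,"ay":0,"az":0,"jaw":1}]' && python3 -m jog '[{"tx":8,"ty":0,"tz":0,"ax":0,"ay":0,"az":0,"jaw":1},{"tx":6,"ty":0,"tz":0,"ax":0,"ay":0,"az":0,"jaw":1},{"tx":0,"ty":0,"tz":0,"ax":0,"ay":0,"az":0,"jaw":1}]'
python3 - <<'E'
from h import *; tcp()
c=capture("side"); im=cv2.resize(c["color"][100:300,200:460],None,fx=3,fy=3,interpolation=cv2.INTER_CUBIC); save("s2",im[:,:]) ; print(im.shape)
E
```

```text
time_s: 4.53
eef_pos: [666.4, -79.8, 94.8]
ee_rot: [-0.002, -0.055, 0.999, 0.001]
force: [0.7, 0.6, 0.2]
grip_width: 0.001
grip_force: 0.0
time_s: 4.9
eef_pos: [653.2, -81.7, 97.8]
ee_rot: [0.0, -0.054, 0.999, -0.0]
force: [-0.2, -0.2, -0.0]
grip_width: -0.0
grip_force: 0.0
t 4.9 case xyz -61.8 -1.5 97.8 F [-0.2 -0.2 -0. ] toolx [-0.994 -0.109 -0.001] z [ 0.001 -0.    -1.   ] w -0.0002770061667831167
(600, 780, 3)
```

View pics/s2.png

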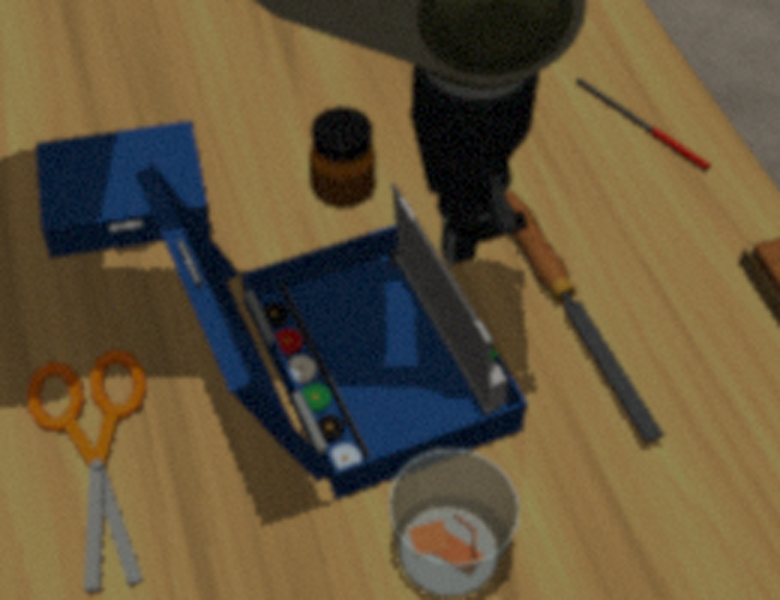

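The gripper tips are at (460,230), just in front of the rack's upper edge, clear of file and jar. Now I push along the rack's arc.

```bash
python3 -m jog '[{"tx":5,"ty":0,"tz":1,"ax":0,"ay":0,"az":0,"jaw":1},{"tx":5.5,"ty":0,"tz":1,"ax":0,"ay":0,"az":0,"jaw":1},{"tx":8,"ty":0,"tz":1.5,"ax":0,"ay":0,"az":0,"jaw":1},{"tx":7.5,"ty":0,"tz":2,"ax":0,"ay":0,"az":0,"jaw":1},{"tx":0,"ty":0,"tz":0,"ax":0,"ay":0,"az":0,"jaw":1}]'&& python3 -m jog '[{"tx":7.5,"ty":0,"tz":3,"ax":0,"ay":0,"az":0,"jaw":1},{"tx":7,"ty":0,"tz":4,"ax":0,"ay":0,"az":0,"jaw":1},{"tx":6.5,"ty":0,"tz":4.5,"ax":0,"ay":0,"az":0,"jaw":1},{"tx":6.5,"ty":0,"tz":5,"ax":0,"ay":0,"az":0,"jaw":1},{"tx":0,"ty":0,"tz":0,"ax":0,"ay":0,"az":0,"jaw":1}]'
python3 -c "
from h import *; tcp()
c=capture('side');save('s3',cv2.resize(c['color'][100:300,200:460],None,fx=3,fy=3))"
```

```text
time_s: 5.58
eef_pos: [626.7, -84.4, 91.6]
ee_rot: [-0.001, -0.054, 0.999, 0.0]
force: [0.5, 0.6, 0.3]
grip_width: 0.004
grip_force: 0.0
time_s: 6.2
eef_pos: [599.4, -87.4, 74.7]
ee_rot: [-0.001, -0.054, 0.999, 0.0]
force: [-0.0, -1.0, 0.3]
grip_width: 0.001
grip_force: 0.0
t 6.2 case xyz -7.7 -1.8 74.7 F [-0.  -1.   0.3] toolx [-0.994 -0.109  0.001] z [-0.002  0.    -1.   ] w 0.0014337192245353577
```

View pics/s3.png

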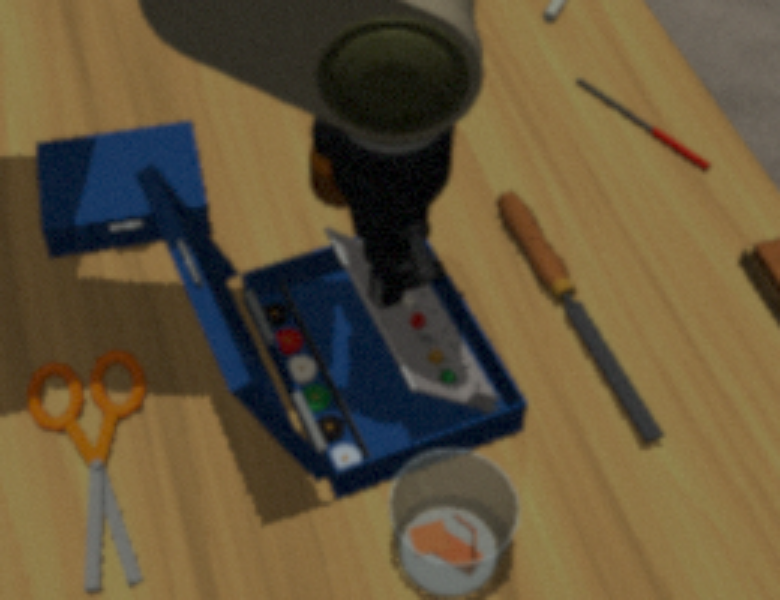

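The rack is about half over, with the tips at (385,300) on the bare strip near its free edge. I carry on down to flat.

```bash
python3 -m jog '[{"tx":4,"ty":0,"tz":5.5,"ax":0,"ay":0,"az":0,"jaw":1},{"tx":4,"ty":0,"tz":6,"ax":0,"ay":0,"az":0,"jaw":1},{"tx":4,"ty":0,"tz":7,"ax":0,"ay":0,"az":0,"jaw":1},{"tx":3,"ty":0,"tz":7,"ax":0,"ay":0,"az":0,"jaw":1},{"tx":3,"ty":0,"tz":7.5,"ax":0,"ay":0,"az":0,"jaw":1}]'&& python3 -m jog '[{"tx":2,"ty":0,"tz":7.5,"ax":0,"ay":0,"az":0,"jaw":1},{"tx":1,"ty":0,"tz":6,"ax":0,"ay":0,"az":0,"jaw":1},{"tx":1,"ty":0,"tz":5,"ax":0,"ay":0,"az":0,"jaw":1},{"tx":0,"ty":0,"tz":2,"ax":0,"ay":0,"az":0,"jaw":1},{"tx":0,"ty":0,"tz":0,"ax":0,"ay":0,"az":0,"jaw":1}]'
python3 -c "
from h import *; tcp()"
```

```text
time_s: 6.88
eef_pos: [582.0, -89.4, 41.7]
ee_rot: [-0.0, -0.055, 0.999, 0.0]
force: [-0.4, -0.7, 1.7]
grip_width: -0.0
grip_force: 0.5
time_s: 7.5
eef_pos: [578.3, -89.8, 21.7]
ee_rot: [-0.0, -0.055, 0.999, 0.0]
force: [0.2, 0.6, 0.4]
grip_width: 0.001
grip_force: 0.0
t 7.5 case xyz 13.6 -1.7 21.7 F [0.2 0.6 0.4] toolx [-0.994 -0.109  0.   ] z [-0.  0. -1.] w 0.0005617392197900836
```

```bash
python3 -m jog '[{"tx":0,"ty":0,"tz":1,"ax":0,"ay":0,"az":0,"jaw":1},{"tx":0,"ty":0,"tz":1,"ax":0,"ay":0,"az":0,"jaw":1},{"tx":0,"ty":0,"tz":0,"ax":0,"ay":0,"az":0,"jaw":1}]'; python3 -m jog '[{"tx":0,"ty":0,"tz":1,"ax":0,"ay":0,"az":0,"jaw":1},{"tx":0,"ty":0,"tz":0,"ax":0,"ay":0,"az":0,"jaw":1}]'; python3 -m jog '[{"tx":0,"ty":0,"tz":1,"ax":0,"ay":0,"az":0,"jaw":1},{"tx":0,"ty":0,"tz":0,"ax":0,"ay":0,"az":0,"jaw":1}]'
```

```text
time_s: 7.88
eef_pos: [578.3, -89.8, 19.8]
ee_rot: [0.0, -0.055, 0.999, -0.0]
force: [-0.4, 0.4, 0.3]
grip_width: -0.0
grip_force: 0.0
time_s: 8.12
eef_pos: [578.3, -89.8, 19.1]
ee_rot: [0.0, -0.055, 0.999, -0.0]
force: [-2.4, 0.7, 3.4]
grip_width: -0.001
grip_force: 1.8
time_s: 8.38
eef_pos: [578.4, -89.8, 18.9]
ee_rot: [0.0, -0.055, 0.999, -0.0]
force: [-4.8, 0.9, 11.7]
grip_width: 0.005
grip_force: 6.2
```

The rack sits at its stop (tip z 18.9, force rising to 12 N). I retract straight up and check from the cameras.

```bash
python3 -m jog '[{"tx":0,"ty":0,"tz":-8,"ax":0,"ay":0,"az":0,"jaw":1},{"tx":0,"ty":0,"tz":-40,"ax":0,"ay":0,"az":0,"jaw":1},{"tx":0,"ty":0,"tz":-55,"ax":0,"ay":0,"az":0,"jaw":1},{"tx":0,"ty":0,"tz":-55,"ax":0,"ay":0,"az":0,"jaw":1},{"tx":0,"ty":0,"tz":-58,"ax":0,"ay":0,"az":0,"jaw":1}]'; python3 -m jog '[{"tx":30,"ty":0,"tz":0,"ax":0,"ay":0,"az":0,"jaw":1},{"tx":40,"ty":0,"tz":0,"ax":0,"ay":0,"az":0,"jaw":1},{"tx":40,"ty":0,"tz":0,"ax":0,"ay":0,"az":0,"jaw":1},{"tx":40,"ty":0,"tz":0,"ax":0,"ay":0,"az":0,"jaw":1},{"tx":15,"ty":0,"tz":0,"ax":0,"ay":0,"az":0,"jaw":1}]'
python3 - <<'E'
from h import *; tcp()
for cam in("scene","side"):
    c=capture(cam); d=c["depth"]; v,u=np.mgrid[:400,:640]; m=d>0
    X=np.c_[(u[m]-c["cx"])/c["fx"]*d[m],-(v[m]-c["cy"])/c["fy"]*d[m],-d[m],np.ones(m.sum())]
    W=(X@np.linalg.inv(c["camera_from_world"]).T)[:,:3]; col=c["color"][m].astype(int)
    p=W-Cc; q=np.c_[p@EX,p@EY,p[:,2]]
    for lo,hi in((-45,-5),(5,33),(38,60)):
        k=(q[:,0]>lo)&(q[:,0]<hi)&(abs(q[:,1])<70)&(q[:,2]<80)
        print(cam,lo,hi,k.sum(),np.percentile(q[k,2],[5,50,95]).round(1) if k.sum() else "")
    blue=(col[:,2]>col[:,0]*1.4); k=blue&(abs(q[:,1])<85)&(q[:,2]>70)&(q[:,2]<175)&(q[:,0]>60)&(q[:,0]<170)
    A=q[k]; n=np.linalg.svd(A-A.mean(0),full_matrices=False)[2][2]; print("lid",k.sum(),A.mean(0).round(1),n.round(3),A.max(0).round(1))
    save(cam+"4",cv2.resize(c["color"][80:300,200:470],None,fx=2.7,fy=2.7))
E
```

```text
time_s: 9.0
eef_pos: [578.0, -89.7, 235.6]
ee_rot: [-0.0, -0.055, 0.999, 0.0]
force: [0.4, 0.2, -0.8]
grip_width: 0.002
grip_force: 0.0
time_s: 9.62
eef_pos: [413.1, -107.8, 234.1]
ee_rot: [0.0, -0.054, 0.999, -0.0]
force: [0.9, 0.9, 0.4]
grip_width: 0.001
grip_force: 0.0
t 9.625 case xyz 179.8 -2.0 234.1 F [0.9 0.9 0.4] toolx [-0.994 -0.108 -0.   ] z [ 0.001 -0.    -1.   ] w 0.0007459492689525846
scene -45 -5 725 [16.3 21.1 30.1]
scene 5 33 535 [15.9 18.1 20.3]
scene 38 60 336 [ 6.  11.1 21. ]
lid 2547 [114.5  -3.3 121.1] [-0.948  0.     0.317] [133.9  84.9 174.8]
side -45 -5 967 [17.8 20.8 31.5]
side 5 33 688 [ 7.8 19.4 21.5]
side 38 60 564 [ 5.2 10.4 22.7]
lid 595 [120.5  -0.  147.5] [-0.954 -0.002  0.3  ] [134.7  85.  175. ]
```

View pics/side4.png

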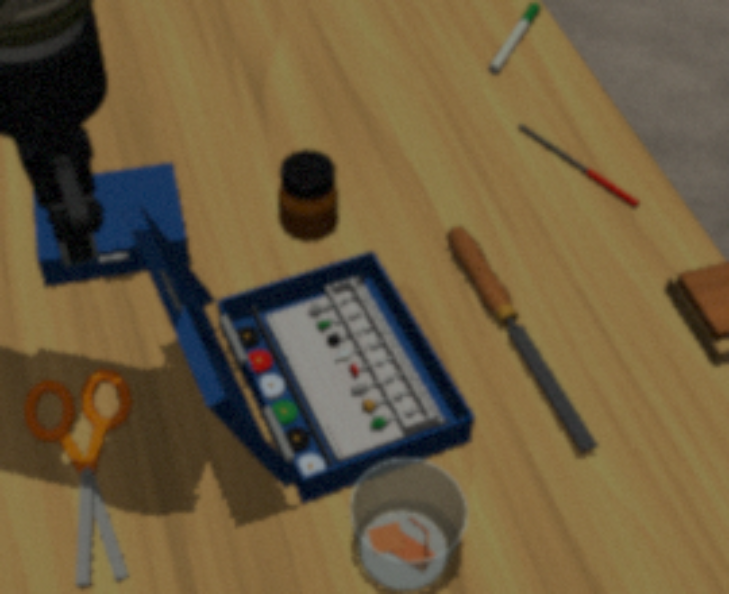

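The picture shows the rack lying flat with burs up at (370,370); depth puts its bare strip at z about 18-19. The lid still stands at about 1.89 rad and the case hasn't moved. Now I come down behind the lid and approach it.

```bash
python3 -m jog '[{"tx":0,"ty":0,"tz":40,"ax":0,"ay":0,"az":0,"jaw":1},{"tx":0,"ty":0,"tz":39,"ax":0,"ay":0,"az":0,"jaw":1},{"tx":-14,"ty":0,"tz":0,"ax":0,"ay":0,"az":0,"jaw":1},{"tx":-10,"ty":0,"tz":0,"ax":0,"ay":0,"az":0,"jaw":1},{"tx":-6,"ty":0,"tz":0,"ax":0,"ay":0,"az":0,"jaw":1}]'; python3 -m jog '[{"tx":-5,"ty":0,"tz":0,"ax":0,"ay":0,"az":0,"jaw":1},{"tx":-5,"ty":0,"tz":0,"ax":0,"ay":0,"az":0,"jaw":1},{"tx":-5,"ty":0,"tz":-1,"ax":0,"ay":0,"az":0,"jaw":1},{"tx":-5,"ty":0,"tz":-1,"ax":0,"ay":0,"az":0,"jaw":1},{"tx":-5,"ty":0,"tz":-1,"ax":0,"ay":0,"az":0,"jaw":1}]'
python3 - <<'E'
from h import *; tcp()
c=capture("side"); save("s5",cv2.resize(c["color"][80:300,200:470],None,fx=2.7,fy=2.7))
E
```

```text
time_s: 10.35
eef_pos: [445.8, -104.7, 156.1]
ee_rot: [0.001, -0.055, 0.998, -0.001]
force: [0.5, 0.2, -0.3]
grip_width: -0.0
grip_force: 0.0
time_s: 10.98
eef_pos: [469.3, -101.8, 157.9]
ee_rot: [0.0, -0.055, 0.999, -0.0]
force: [-1.6, 0.2, 2.2]
grip_width: -0.001
grip_force: 1.3
t 10.975 case xyz 123.3 -1.8 157.9 F [-1.6  0.2  2.2] toolx [-0.994 -0.109 -0.   ] z [ 0. -0. -1.] w -0.0005957227685713906
```

View pics/s5.png

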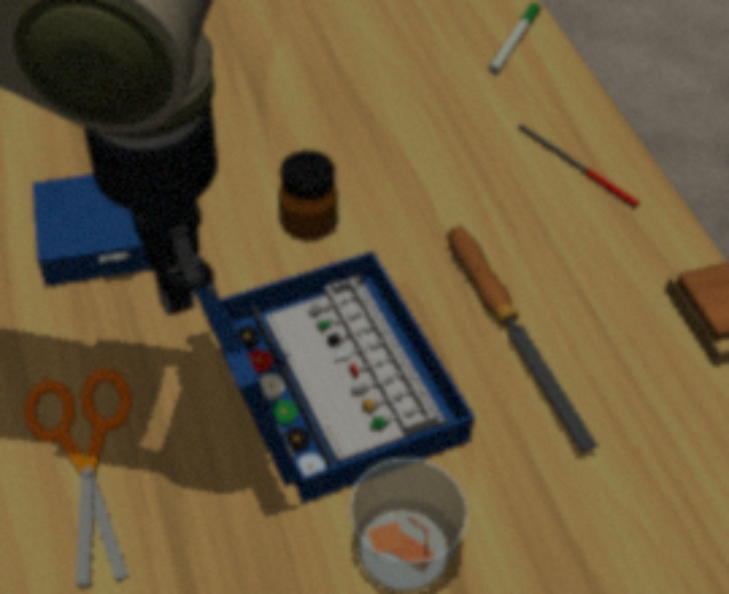

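The tips are behind the lid at (180,300) and the lid has come forward a little with about 2 N. I keep following its arc.

```bash
python3 -m jog '[{"tx":-6.5,"ty":0,"tz":-3,"ax":0,"ay":0,"az":0,"jaw":1},{"tx":-7,"ty":0,"tz":-2,"ax":0,"ay":0,"az":0,"jaw":1},{"tx":-7,"ty":0,"tz":-1,"ax":0,"ay":0,"az":0,"jaw":1},{"tx":-7,"ty":0,"tz":-1,"ax":0,"ay":0,"az":0,"jaw":1},{"tx":-7,"ty":0,"tz":0,"ax":0,"ay":0,"az":0,"jaw":1}]'; python3 -m jog '[{"tx":-6,"ty":0,"tz":0,"ax":0,"ay":0,"az":0,"jaw":1},{"tx":-6,"ty":0,"tz":0,"ax":0,"ay":0,"az":0,"jaw":1},{"tx":-6,"ty":0,"tz":0.5,"ax":0,"ay":0,"az":0,"jaw":1},{"tx":-6,"ty":0,"tz":1,"ax":0,"ay":0,"az":0,"jaw":1},{"tx":-6,"ty":0,"tz":1,"ax":0,"ay":0,"az":0,"jaw":1}]';  python3 -m jog '[{"tx":-6,"ty":0,"tz":1,"ax":0,"ay":0,"az":0,"jaw":1},{"tx":-6,"ty":0,"tz":1.5,"ax":0,"ay":0,"az":0,"jaw":1},{"tx":-6,"ty":0,"tz":2,"ax":0,"ay":0,"az":0,"jaw":1},{"tx":-6,"ty":0,"tz":2.5,"ax":0,"ay":0,"az":0,"jaw":1},{"tx":0,"ty":0,"tz":0,"ax":0,"ay":0,"az":0,"jaw":1}]'
python3 -c "
from h import *; tcp()"
```

```text
time_s: 11.65
eef_pos: [503.8, -98.0, 165.0]
ee_rot: [0.0, -0.055, 0.999, -0.0]
force: [-2.3, 0.5, 1.2]
grip_width: 0.001
grip_force: 1.0
time_s: 12.28
eef_pos: [533.5, -94.8, 162.2]
ee_rot: [0.0, -0.055, 0.999, -0.0]
force: [-1.6, -0.7, 1.5]
grip_width: -0.004
grip_force: 0.9
time_s: 12.9
eef_pos: [557.2, -92.0, 154.9]
ee_rot: [-0.0, -0.055, 0.999, 0.0]
force: [-0.5, 0.8, -0.8]
grip_width: 0.001
grip_force: 0.0
t 12.9 case xyz 34.8 -1.8 154.9 F [-0.5  0.8 -0.8] toolx [-0.994 -0.109  0.   ] z [-0.  0. -1.] w 0.0011377579762883684
```

```bash
python3 -m jog '[{"tx":-6,"ty":0,"tz":2.5,"ax":0,"ay":0,"az":0,"jaw":1},{"tx":-6,"ty":0,"tz":3,"ax":0,"ay":0,"az":0,"jaw":1},{"tx":-5.5,"ty":0,"tz":3.5,"ax":0,"ay":0,"az":0,"jaw":1},{"tx":-5,"ty":0,"tz":3.5,"ax":0,"ay":0,"az":0,"jaw":1},{"tx":-5,"ty":0,"tz":3.7,"ax":0,"ay":0,"az":0,"jaw":1}]'; python3 -m jog '[{"tx":-5,"ty":0,"tz":4,"ax":0,"ay":0,"az":0,"jaw":1},{"tx":-5,"ty":0,"tz":4,"ax":0,"ay":0,"az":0,"jaw":1},{"tx":-4.2,"ty":0,"tz":4.5,"ax":0,"ay":0,"az":0,"jaw":1},{"tx":-4.2,"ty":0,"tz":4.7,"ax":0,"ay":0,"az":0,"jaw":1},{"tx":-4,"ty":0,"tz":4.8,"ax":0,"ay":0,"az":0,"jaw":1}]';  python3 -m jog '[{"tx":-4,"ty":0,"tz":5,"ax":0,"ay":0,"az":0,"jaw":1},{"tx":-3,"ty":0,"tz":5,"ax":0,"ay":0,"az":0,"jaw":1},{"tx":0,"ty":0,"tz":0,"ax":0,"ay":0,"az":0,"jaw":1}]'
python3 - <<'E'
from h import *; tcp()
c=capture("side"); save("s6",cv2.resize(c["color"][80:300,200:470],None,fx=2.7,fy=2.7))
E
```

```text
time_s: 13.52
eef_pos: [584.7, -89.1, 139.0]
ee_rot: [0.0, -0.055, 0.999, -0.0]
force: [0.1, 0.1, 1.4]
grip_width: -0.0
grip_force: 0.6
time_s: 14.15
eef_pos: [606.8, -86.6, 116.8]
ee_rot: [0.0, -0.055, 0.999, 0.0]
force: [0.6, 0.3, 1.6]
grip_width: -0.001
grip_force: 0.5
time_s: 14.52
eef_pos: [613.3, -85.8, 106.4]
ee_rot: [-0.001, -0.055, 0.999, 0.0]
force: [0.5, 0.4, 0.3]
grip_width: 0.002
grip_force: 0.0
t 14.525 case xyz -21.6 -1.8 106.4 F [0.5 0.4 0.3] toolx [-0.994 -0.109  0.001] z [-0.001  0.    -1.   ] w 0.0019167058640169679
```

View pics/s6.png

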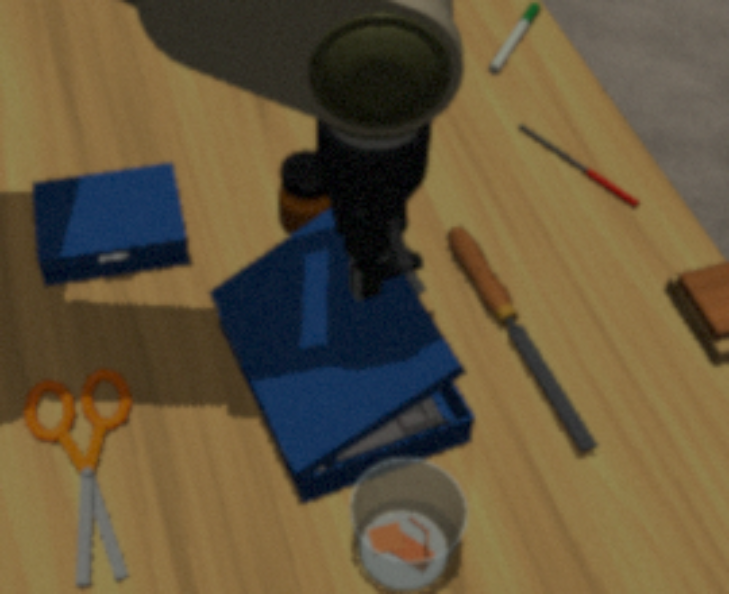

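The lid is now at about 0.45 rad, with the tips at (370,290) near its free edge and the case unmoved. I close the rest slowly.

```bash
python3 -m jog '[{"tx":-2.5,"ty":0,"tz":4,"ax":0,"ay":0,"az":0,"jaw":1},{"tx":-2.5,"ty":0,"tz":4,"ax":0,"ay":0,"az":0,"jaw":1},{"tx":-2.5,"ty":0,"tz":4,"ax":0,"ay":0,"az":0,"jaw":1},{"tx":-2.5,"ty":0,"tz":4.5,"ax":0,"ay":0,"az":0,"jaw":1},{"tx":-1.5,"ty":0,"tz":4,"ax":0,"ay":0,"az":0,"jaw":1}]'; python3 -m jog '[{"tx":-1.5,"ty":0,"tz":4,"ax":0,"ay":0,"az":0,"jaw":1},{"tx":-1.5,"ty":0,"tz":4,"ax":0,"ay":0,"az":0,"jaw":1},{"tx":-1.5,"ty":0,"tz":4,"ax":0,"ay":0,"az":0,"jaw":1},{"tx":-1,"ty":0,"tz":3,"ax":0,"ay":0,"az":0,"jaw":1},{"tx":-1,"ty":0,"tz":3,"ax":0,"ay":0,"az":0,"jaw":1}]';  python3 -m jog '[{"tx":-0.5,"ty":0,"tz":2.5,"ax":0,"ay":0,"az":0,"jaw":1},{"tx":-0.5,"ty":0,"tz":2.5,"ax":0,"ay":0,"az":0,"jaw":1},{"tx":-0.5,"ty":0,"tz":2,"ax":0,"ay":0,"az":0,"jaw":1},{"tx":-0.5,"ty":0,"tz":2,"ax":0,"ay":0,"az":0,"jaw":1},{"tx":0,"ty":0,"tz":1.5,"ax":0,"ay":0,"az":0,"jaw":1}]'
python3 -c "
from h import *; tcp()"
```

```text
time_s: 15.2
eef_pos: [625.2, -84.7, 86.3]
ee_rot: [0.0, -0.055, 0.999, -0.0]
force: [0.1, 0.3, 1.4]
grip_width: -0.001
grip_force: 0.4
time_s: 15.82
eef_pos: [631.3, -84.0, 68.3]
ee_rot: [-0.0, -0.055, 0.999, 0.0]
force: [-0.9, 0.9, 0.5]
grip_width: 0.002
grip_force: 0.3
time_s: 16.45
eef_pos: [633.5, -83.8, 58.1]
ee_rot: [0.0, -0.055, 0.999, -0.0]
force: [0.6, 0.3, 0.3]
grip_width: -0.0
grip_force: 0.3
t 16.45 case xyz -42.0 -1.6 58.1 F [0.6 0.3 0.3] toolx [-0.994 -0.109 -0.   ] z [ 0. -0. -1.] w -0.00035549096381338265
```

```bash
python3 -m jog '[{"tx":0,"ty":0,"tz":1,"ax":0,"ay":0,"az":0,"jaw":1},{"tx":0,"ty":0,"tz":1,"ax":0,"ay":0,"az":0,"jaw":1},{"tx":0,"ty":0,"tz":1,"ax":0,"ay":0,"az":0,"jaw":1},{"tx":0,"ty":0,"tz":1,"ax":0,"ay":0,"az":0,"jaw":1},{"tx":0,"ty":0,"tz":0,"ax":0,"ay":0,"az":0,"jaw":1}]'; python3 -m jog '[{"tx":0,"ty":0,"tz":1,"ax":0,"ay":0,"az":0,"jaw":1},{"tx":0,"ty":0,"tz":0,"ax":0,"ay":0,"az":0,"jaw":1}]'; python3 -m jog '[{"tx":0,"ty":0,"tz":1,"ax":0,"ay":0,"az":0,"jaw":1},{"tx":0,"ty":0,"tz":0,"ax":0,"ay":0,"az":0,"jaw":1}]'
```

```text
time_s: 17.08
eef_pos: [633.2, -83.8, 53.9]
ee_rot: [-0.0, -0.055, 0.999, 0.0]
force: [-0.3, 0.3, -0.0]
grip_width: -0.003
grip_force: 0.0
time_s: 17.32
eef_pos: [633.3, -83.7, 53.5]
ee_rot: [-0.0, -0.055, 0.999, -0.0]
force: [-1.7, 0.1, 6.0]
grip_width: -0.005
grip_force: 2.5
time_s: 17.58
eef_pos: [633.3, -83.8, 53.4]
ee_rot: [0.0, -0.055, 0.999, -0.0]
force: [-5.1, 0.6, 11.8]
grip_width: -0.004
grip_force: 5.9
```

The lid is against its stop at 53.4 mm. I give one more firm press, lift off and check.

```bash
python3 -m jog '[{"tx":0,"ty":0,"tz":1,"ax":0,"ay":0,"az":0,"jaw":1},{"tx":0,"ty":0,"tz":0,"ax":0,"ay":0,"az":0,"jaw":1},{"tx":0,"ty":0,"tz":-3,"ax":0,"ay":0,"az":0,"jaw":1},{"tx":0,"ty":0,"tz":-10,"ax":0,"ay":0,"az":0,"jaw":1},{"tx":0,"ty":0,"tz":-40,"ax":0,"ay":0,"az":0,"jaw":1}]'; python3 -m jog '[{"tx":0,"ty":0,"tz":-50,"ax":0,"ay":0,"az":0,"jaw":1},{"tx":0,"ty":0,"tz":-50,"ax":0,"ay":0,"az":0,"jaw":1},{"tx":40,"ty":0,"tz":-30,"ax":0,"ay":0,"az":0,"jaw":1},{"tx":50,"ty":0,"tz":0,"ax":0,"ay":0,"az":0,"jaw":1},{"tx":50,"ty":0,"tz":0,"ax":0,"ay":0,"az":0,"jaw":1}]'; python3 -m jog '[{"tx":50,"ty":0,"tz":0,"ax":0,"ay":0,"az":0,"jaw":1},{"tx":50,"ty":0,"tz":0,"ax":0,"ay":0,"az":0,"jaw":1},{"tx":0,"ty":0,"tz":0,"ax":0,"ay":0,"az":0,"jaw":1}]'
python3 - <<'E'
from h import *; tcp()
for cam in("scene","side"):
    c=capture(cam); d=c["depth"]; v,u=np.mgrid[:400,:640]; m=d>0
    X=np.c_[(u[m]-c["cx"])/c["fx"]*d[m],-(v[m]-c["cy"])/c["fy"]*d[m],-d[m],np.ones(m.sum())]
    p=(X@np.linalg.inv(c["camera_from_world"]).T)[:,:3]-Cc; q=np.c_[p@EX,p@EY,p[:,2]]
    for lo,hi in((-70,-40),(-40,0),(0,40),(40,70)):
        k=(q[:,0]>lo)&(q[:,0]<hi)&(abs(q[:,1])<80)
        print(cam,lo,hi,k.sum(),np.percentile(q[k,2],[10,50,90]).round(1) if k.sum() else "")
    k=(abs(q[:,2]-53)<6)&(abs(q[:,0])<100)&(abs(q[:,1])<105)
    print(cv2.minAreaRect(q[k,:2].astype(np.float32)))
    save(cam+"7",cv2.resize(c["color"][80:300,200:470],None,fx=2.7,fy=2.7))
E
```

```text
time_s: 18.2
eef_pos: [632.2, -83.4, 102.8]
ee_rot: [-0.002, -0.055, 0.999, 0.001]
force: [0.1, 0.0, -0.1]
grip_width: 0.001
grip_force: 0.0
time_s: 18.82
eef_pos: [492.7, -99.1, 234.5]
ee_rot: [0.0, -0.055, 0.999, -0.0]
force: [0.1, -0.4, 0.8]
grip_width: 0.003
grip_force: 0.0
time_s: 19.2
eef_pos: [392.9, -109.9, 234.7]
ee_rot: [0.0, -0.054, 0.999, -0.0]
force: [1.3, -0.5, 0.3]
grip_width: 0.001
grip_force: 0.0
t 19.2 case xyz 200.1 -2.1 234.7 F [ 1.3 -0.5  0.3] toolx [-0.994 -0.107 -0.   ] z [ 0.001 -0.001 -1.   ] w 0.0014593355266583454
scene -70 -40 718 [50.9 52.6 54.1]
scene -40 0 923 [50.9 52.5 54.1]
scene 0 40 879 [50.9 52.6 54.2]
scene 40 70 616 [51.  52.6 54.3]
((-1.8686752319335938, -0.27056884765625), (194.15582275390625, 147.03848266601562), 89.66773223876953)
side -70 -40 783 [52.3 53.8 55.3]
side -40 0 1089 [52.3 53.8 55.4]
side 0 40 1108 [52.4 53.9 55.5]
side 40 70 913 [51.8 53.8 55.5]
((-1.6951751708984375, -0.0576324462890625), (145.76937866210938, 193.38279724121094), 0.11059190332889557)
```

View pics/side7.png

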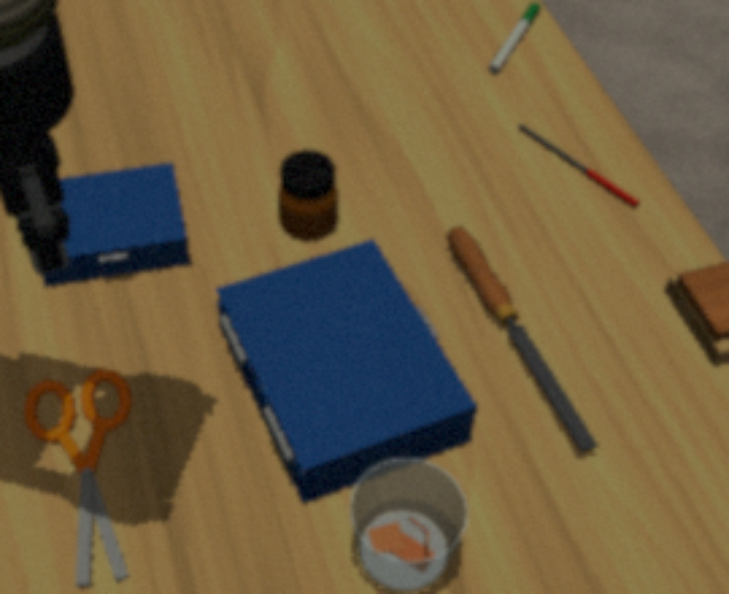

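The case is shut at (345,370) with the lid level at about 53 mm. Tub, jar, file and shears are where they were, and the robot is clear.

```bash
python3 -c "
from rig import finish_job; print(finish_job())"
```

```text
the job is handed in; nothing more can be done
None
```

I laid the bur rack flat, then pressed the lid fully shut and level at about 53 mm. The case and its neighbours look unmoved in the camera images, and I handed the job in at about 19 s with the robot clear.

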